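Fill the oedometer weight case and prove it level with the check bar

ROBOT

A 7-joint arm with a two-finger parallel gripper is mounted at the origin on the work surface. World frame = base frame: x ahead of the robot, y to its left, z up, the work surface at z = 0. Lengths are in m, angles in degrees, forces in N, time in s.
With the tool pointing down it reaches from about 0.425 to 0.925 m from the base axis. Payload 6.8 kg.
Tool frame: the origin (TCP) lies at the centre of the arm's flange, where the gripper is bolted on; the fingertips stand 182 mm ahead of it and the grasp point (between the pads) lies 163 mm ahead of it; z points along the fingers, y is the line along which they close (so a half turn about z gives the same grasp; the last joint's range is limited). The gripper opens to 88 mm and grips with 3 to 60 N. Pads are 20 mm wide; open, the fingers measure 115 mm over their backs; the gripper's body (75 mm by 178 mm) begins 61 mm behind the grasp point.
Start: joints at [64.395, 27.33, 1.283, 89.118, -0.659, 63.558, -4.761], TCP at [0.224, -0.637, 0.405] pointing down, gripper open.
Joint ranges: [-169.35, 169.35], [-19.33, 120.38], [-80.79, 83.38], [13.8, 139.57], [-78.32, 258.32], [9.67, 109.79], [-169.56, 169.56]. Speed limits (degrees/s): [136.94, 136.94, 180, 180, 180, 180, 180].

INTERFACE

Orientations are given as [roll, pitch, yaw] about the fixed x, y, z axes, in that order (R = Rz(yaw) Ry(pitch) Rx(roll)).
In Python, from bench import arm gives the robot as it stands.
- The arm moves only by the tool send_rows, never from a script. Its argument "deltas" is a list of rows, each a list of 4 numbers: the shift along the tool's x, y, z in mm, then the turn about the tool's z in degrees. In form: [[tx, ty, tz, spin], ...]. A call has 1 to 8 rows; each row is the pose to reach, as a shift and turn from the pose commanded when the call began, along the tool's axes at that moment; what a row does not reach only later rows make up. A row lasts 1/10 s, in which the tool goes at most 50 mm and 8.59 degrees, less where a joint would pass 70% of its speed; a pose out of reach is approached as far as the arm can. A call with a gripper value outside its range is refused whole. "fingers" is the closure, from 0 (fully open) to 1 (shut), set as the call begins (left out, the last holds). The fingers move at their own pace and stop on an object; "grip_force" is the grip in N (left out, the last holds). Time passes only in rows, so rows that repeat a pose let the fingers close. It gives the time, the measured TCP pose, the force, the opening and the grip force at its end, in the units of the state.
- arm.get_obs(): the state, without advancing time (a new reading comes with each control period).
- arm.capture(name): name is "scene" or "side" or "wrist"; returns a dict with "img" (400x640x3 uint8, red, green, blue), "fovy" (degrees; the focal length in pixels is half the picture's height over the tangent of half this angle, whatever the lens; pixels are square), "cx", "cy" (the principal point, pixels), "camera_from_world" (4x4, takes a point from world to camera coordinates); the wrist camera has in their place "hand_eye" (4x4, takes a point from camera to tool coordinates, whose origin is the TCP and whose axes are the flange's). Camera axes: x right, y down, z forward; pixel columns grow to the right and rows downward; lengths in m; the calibration is good to about 2 mm. The wrist camera is an equidistant fisheye: a pixel r from the principal point sees the ray r / f radians off the axis. A picture is of the moment at which its call begins: read the wrist's pose just before it. There is no depth.
- arm.sign_off(): hands the job in; it is judged then, once.
The state is a dict: "time_s": time; "joints": joint angles; "qd": joint speeds; "tau": joint torques, N m; "ee_pos": TCP position; "tool_rot": TCP orientation; "wrist_force": force on the tool from outside, world axes, zero at the start; "moment": the same for the moment, N m; "finger_gap": finger opening in m; "grasp_force": force on a finger pad.
Only numpy, scipy, OpenCV 4.12 (cv2) and the standard library are available. Lean on these libraries where they do the work, as an engineer would, in place of code of your own. Each camera call takes 0.05 s, during which the arm holds its last target. There are 200 camera calls.

TASK

Fill the empty pocket of the grey weight case: of the three loose steel knob weights on the bench, take the one of the same size as the two already packed (the middle-sized one) and set it down upright on the pocket's floor; do not drop it in. Then prove that nothing stands above the rim by sliding the case's aluminium check bar over the pockets, all the way to the other end.

Things in the scene. Friction and masses are not known exactly. Their poses are not given: they have to be found in the camera images.
- weight_center (a point): Centre (half-way up its axis, z up) of the steel knob weight to pack: round base 56 mm across, 18 mm high, and a round stem 22 mm across to grasp, from 11 mm below to 29 mm above this point; 58 mm high in all, 0.3 to 0.6 kg. Upright on the bench among two others as wide, one 84 mm high (would jam the bar), one 34 mm: leave them. They stand in any order.
- pocket (a point): Floor centre of the empty pocket (any of three), 6 mm above the bench; y along the fixed grey case, 94 mm wide, 354 long. Rim 66 mm above this floor. Pockets 78 mm square in a row along y, 84 mm apart, walls 8 mm, dividers 6 mm thick and 30 high, a rim-high solid deck at each end. The other two hold weights like the one to pack, tops 8 mm below the rim.
- bar_grip (a point): Grip point in the middle of the check bar, 98 mm above the bench; x along the bar, y the way it slides. Aluminium bar across the case, 118 mm long, 16 mm thick (y: pinch here), from 22 mm below this point (4 mm above the rim) to 10 mm above it. Starts over the deck at the case's -y end (robot's right), slides to the deck at the +y end; cannot lift off.
- bar (a joint): Slide of the check bar along the case's +y, in m: 0 at the -y end (it starts within 12 mm of it), 0.308 at the stop at the +y end. Light friction, about 2 N; stays where it is left.
Things that resemble listed ones, but are neither listed nor needed, are in the scene too. What is shaped like the part that bears weight_center but pink or red is not meant.

How it is judged:
By the outcome, as a careful person would: the job done as asked, in the order asked, and still so for the second after the job is handed in, with the robot touching nothing.
It also fails if it takes over 58 s, if anything falls off the work surface, if the arm or the gripper's body presses on something with over 40 N, if the wrist force passes 120 N, or if a joint passes its speed limit or range.

## Working session

There is one attempt and no reset: what is moved stays moved. The work goes in short steps, Python scripts to look and compute and a tool call to move; the robot and the scene stay as the last step left them, time stands still between calls to the robot, and variables do not carry over. Pictures are saved under pics/ and viewed, at most 10 in all, crops included, and the job is handed in when it is done.

Besides the shell and the picture viewer there is one more tool, called after ">>>" by a JSON object that holds its "op" and its "data". send_rows: Moves the arm, as the interface text tells. Its arguments: {"type":"object","properties":{"deltas":{"type":"array"},"fingers":{"type":"number"},"grip_force":{"type":"number"}},"required":["deltas"]}

```bash
mkdir -p pics; cat > h.py <<'E'
import numpy as np, cv2, pickle
from bench import arm
def snap(n,name):
    o=arm.get_obs(); c=arm.capture(n); cv2.imwrite(f'pics/{name}.png',c['img'][:,:,::-1]); pickle.dump((o,c),open(f'{name}.pkl','wb')); return o,c
def onplane(c,u,v,z):
    f=c['img'].shape[0]/2/np.tan(np.radians(c['fovy']/2)); T=np.linalg.inv(c['camera_from_world'])
    d=T[:3,:3]@np.array([(u-c['cx'])/f,(v-c['cy'])/f,1]); p=T[:3,3]; return p+d*(z-p[2])/d[2]
def proj(c,P):
    f=c['img'].shape[0]/2/np.tan(np.radians(c['fovy']/2)); q=c['camera_from_world']@np.r_[P,1]
    return q[:2]/q[2]*f+[c['cx'],c['cy']]
E
python3 - <<'E'
from h import *
for n in('scene','side'):
    o,c=snap(n,n+'1'); print(np.linalg.inv(c['camera_from_world']).round(3).tolist(),c['fovy'])
print(o)
E
```

```text
[[0.684, 0.609, -0.403, 0.871], [0.73, -0.578, 0.365, -0.322], [-0.011, -0.543, -0.84, 0.9], [0.0, 0.0, 0.0, 1.0]] 54.63051098486796
[[-0.753, -0.432, 0.497, -0.022], [-0.658, 0.481, -0.579, 0.634], [0.011, -0.763, -0.646, 0.748], [0.0, 0.0, 0.0, 1.0]] 50.36160461364908
{'time_s': 0.05, 'joints': array([64.39555247, 27.37665441,  1.28133543, 89.17360438, -0.657988  ,
       63.55819332, -4.76228036]), 'qd': array([-0.07463449,  0.03434833,  0.02051767, -0.0742648 , -0.05140644,
       -0.12375412,  0.07977765]), 'tau': array([ 3.39372411e-03, -5.84639168e+01,  1.54117439e+00, -2.73612928e+01,
       -5.43714361e-02,  1.31652431e-02,  5.48684818e-05]), 'ee_pos': array([ 0.22424352, -0.63640246,  0.40370654]), 'tool_rot': array([-1.79899305e+02,  8.92516888e-03,  1.94102610e+01]), 'wrist_force': array([-0.23230859,  0.10739408, -0.14348784]), 'moment': array([-0.02193829,  0.01700502,  0.01897622]), 'grasp_force': 0.0, 'finger_gap': 0.08782636994447642}
```

View pics/scene1.png

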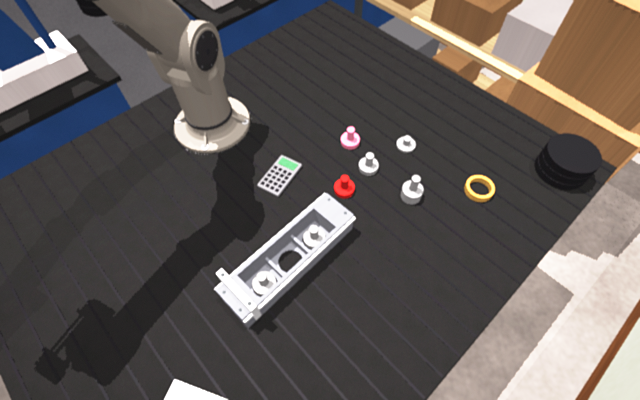

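View pics/side1.png

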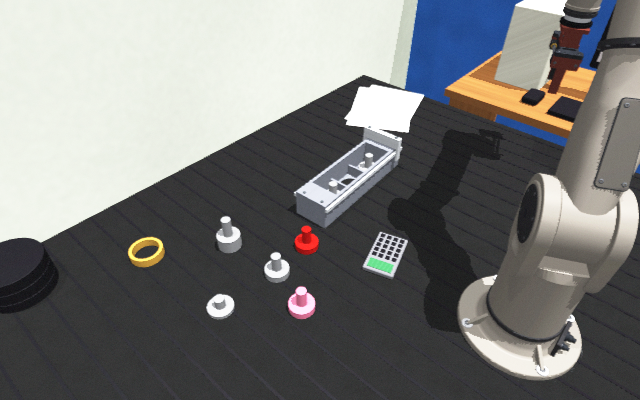

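Scene picture: robot at top left. The loose steel weights are at (369,163), (406,144) and (412,190), with pink (350,138) and red (344,186) decoys. The case runs from (237,290) to (335,210), the empty pocket is the middle one at about (290,262), and the bar is at (237,292). In the side picture the three steel weights are at (277,267), (220,305) and (228,235). By apparent height, (369,163) is the middle-sized one, (412,190) the tall one and (406,144) the short one. I'll check with enlarged crops.

```bash
python3 - <<'E'
import cv2,numpy as np
a=cv2.imread('pics/scene1.png'); b=cv2.imread('pics/side1.png')
r=lambda i,x,y,w,h,s:cv2.resize(i[y:y+h,x:x+w],None,fx=s,fy=s,interpolation=cv2.INTER_CUBIC)
cv2.imwrite('pics/c1.png',np.vstack([r(a,330,120,100,90,4)[:300],r(b,200,215,100,75,4)]) if 0 else np.hstack([r(a,330,125,100,90,4),r(b,200,215,100,90,4)]))
cv2.imwrite('pics/c2.png',r(a,205,185,160,145,4))
E
```

```text
(no output)
```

View pics/c1.png

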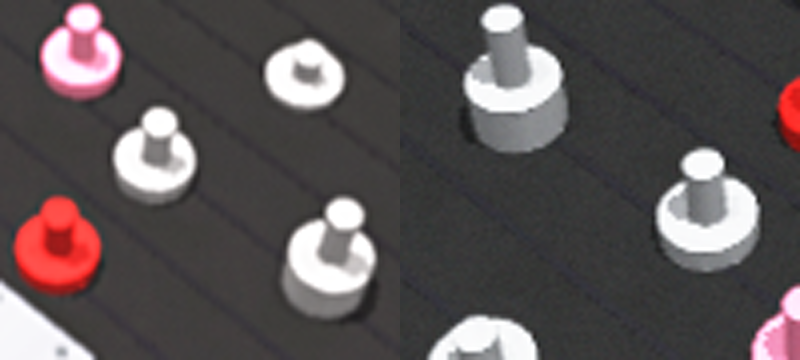

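View pics/c2.png

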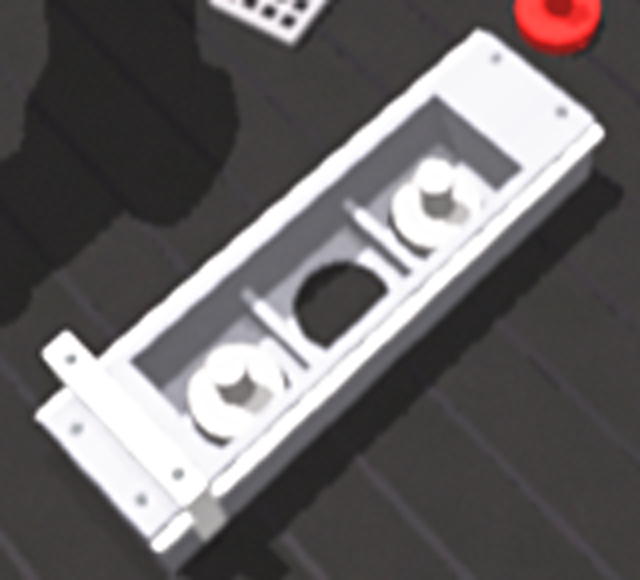

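The crops confirm it: the middle-sized weight has its stem top at scene (370,155.5) and side (276.2,256.2). Its 18 mm base and 40 mm stem sit clearly between the tall and short ones. The empty pocket is the middle one, with a dark disc on its floor.

```bash
python3 - <<'E'
from h import *
o,c=pickle.load(open('scene1.pkl','rb')); o2,s=pickle.load(open('side1.pkl','rb'))
p=lambda n,*a:print(n,onplane(*a).round(4))
p('w scene',c,370,155.5,.058);p('w side',s,276.2,256.2,.058)
C=[onplane(c,205+u/4,185+v/4,.072) for u,v in((480,30),(604,130),(155,550),(40,412))]
for q in C:print(q.round(4))
m=sum(C)/4;ax=(C[0]+C[1]-C[2]-C[3])/2;yaw=np.degrees(np.arctan2(ax[1],ax[0]));print('centre',m.round(4),'len',np.linalg.norm(ax),'wid',np.linalg.norm(C[0]-C[1]),'axis',yaw)
for u,v in((68,332),(44,352),(212,495),(188,510),(128,422)):p('bar',c,205+u/4,185+v/4,.108)
p('wt top',c,205+437/4,185+172/4,.064)
print([proj(s,[m[0],m[1],.072])], [proj(s,[*q[:2],.072]).round(1) for q in C])
E
```

```text
w scene [0.4581 0.2289 0.058 ]
w side [0.4535 0.2287 0.058 ]
[0.4685 0.048  0.072 ]
[0.5745 0.0527 0.072 ]
[ 0.5896 -0.301   0.072 ]
[ 0.4852 -0.3022  0.072 ]
centre [ 0.5294 -0.1256  0.072 ] len 0.35232523452059894 wid 0.10614258952829295 axis 92.58649572420723
bar [ 0.4749 -0.2662  0.108 ]
bar [ 0.4755 -0.2823  0.108 ]
bar [ 0.5995 -0.2639  0.108 ]
bar [ 0.5972 -0.2776  0.108 ]
bar [ 0.5385 -0.2724  0.108 ]
wt top [ 0.5221 -0.0387  0.064 ]
[array([350.67795845, 165.20056876])] [array([325.8, 206.9]), array([292.7, 189.1]), array([371. , 131.9]), array([400.5, 144.6])]
```

```bash
cat >> h.py <<'E'
def to(x,y,ztcp,yaw):
    o=arm.get_obs(); a=np.radians(o['tool_rot'][2]); d=np.array([x,y,ztcp])-o['ee_pos']
    print('delta mm',np.round(1e3*np.array([np.cos(a)*d[0]+np.sin(a)*d[1],np.sin(a)*d[0]-np.cos(a)*d[1],-d[2]]),1),'spin',round(o['tool_rot'][2]-yaw,2))
def wplane(o,c,u,v,z):
    from scipy.spatial.transform import Rotation as R
    f=c['img'].shape[0]/2/np.tan(np.radians(c['fovy']/2)); e=np.array([u-c['cx'],v-c['cy']]); r=np.hypot(*e)+1e-9
    d=np.r_[np.sin(r/f)*e/r,np.cos(r/f)]; H=c['hand_eye']; W=R.from_euler('xyz',o['tool_rot'],degrees=True).as_matrix()
    p=W@H[:3,3]+o['ee_pos']; d=W@H[:3,:3]@d; return p+d*(z-p[2])/d[2]
E
python3 -c "
from h import *
to(.50,-.14,.42,2.6)"
```

```text
delta mm [ 425.  -376.6  -16.2] spin 16.81
```

>>> {"op": "send_rows", "data": {"deltas": [[30,-26,-1,1],[65,-57,-3,3],[102,-90,-5,5],[139,-123,-7,7],[176,-156,-9,9],[213,-189,-11,11],[250,-222,-13,13],[287,-255,-15,16.8]], "fingers": 0.3}}

```text
time_s: 0.9
ee_pos: [0.4107, -0.2988, 0.4196]
tool_rot: [-180.0, 0.0, 2.5]
wrist_force: [1.1, -0.7, 0.5]
finger_gap: 0.0618
grasp_force: 0.0
```

```bash
python3 -c "
from h import *
to(.50,-.14,.42,2.6)"
```

```text
delta mm [  96.1 -154.7   -0.4] spin -0.1
```

>>> {"op": "send_rows", "data": {"deltas": [[25,-40,0,0],[50,-80,0,0],[75,-120,0,0],[92,-148,0,0],[96,-155,0,0],[96,-155,0,0],[96,-155,0,0]]}}

```text
time_s: 1.6
ee_pos: [0.4984, -0.143, 0.4193]
tool_rot: [180.0, 0.1, 2.5]
wrist_force: [0.4, -1.0, -0.3]
finger_gap: 0.0615
grasp_force: 0.0
```

```bash
python3 -c "
from h import *
o,c=snap('wrist','w1');print(o['ee_pos'],o['tool_rot'],c['hand_eye'].round(3).tolist(),c['fovy'],c['cx'],c['cy'])"
```

```text
[ 0.49844571 -0.14304333  0.41934234] [1.79963191e+02 5.99873901e-02 2.50544961e+00] [[0.0, -0.954, -0.299, 0.082], [1.0, 0.0, 0.001, 0.0], [-0.0, -0.299, 0.954, 0.02], [0.0, 0.0, 0.0, 1.0]] 65.70646984690485 321.8699844727 203.63131646367995
```

View pics/w1.png

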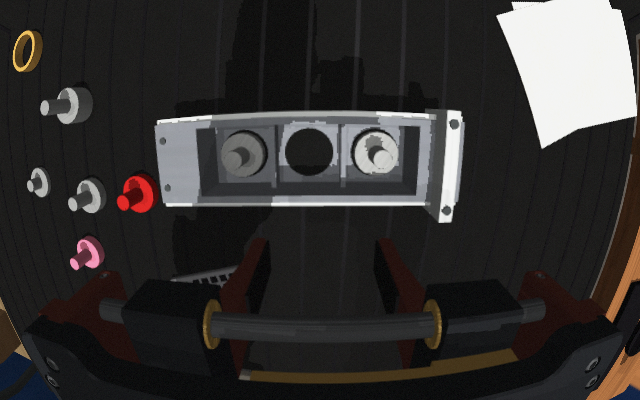

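Wrist view: the dark pocket disc is at (309,152), the bar at about (450,165), and the middle weight's stem top at about (76,199) with red at (137,194). I'll enlarge the case.

```bash
python3 - <<'E'
import cv2,numpy as np
a=cv2.imread('pics/w1.png')
i=cv2.resize(a[95:230,150:310],None,fx=5,fy=5,interpolation=cv2.INTER_CUBIC)[:,:]
r=lambda x:cv2.resize(a[100:230,x:x+160],None,fx=4,fy=4,interpolation=cv2.INTER_CUBIC)
L=cv2.resize(a[100:230,150:310],None,fx=5,fy=4.5); 
x=cv2.resize(a[100:175+55,150:350],None,fx=4,fy=4,interpolation=cv2.INTER_CUBIC)
y=cv2.resize(a[100:230,270:470],None,fx=4,fy=4,interpolation=cv2.INTER_CUBIC)
cv2.imwrite('pics/c3.png',y)
E
```

```text
(no output)
```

View pics/c3.png

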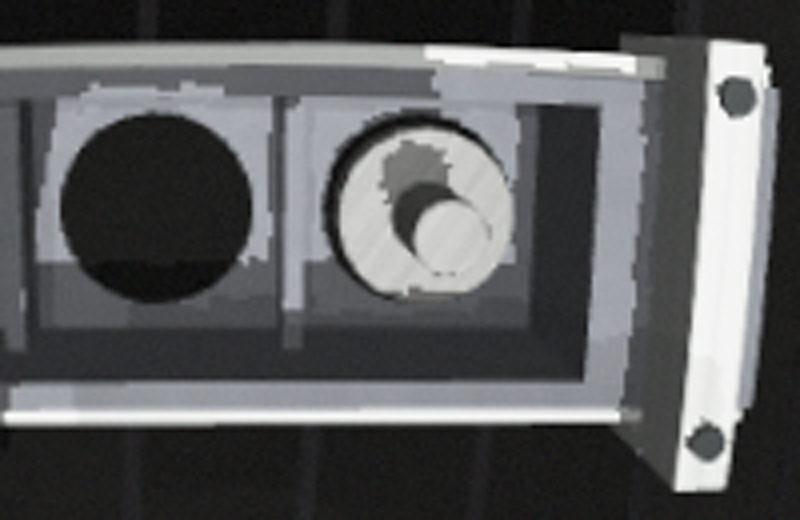

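```bash
python3 - <<'E'
from h import *
o,c=pickle.load(open('w1.pkl','rb'))
p=lambda n,u,v,z:print(n,wplane(o,c,u,v,z).round(4))
k=lambda n,u,v,z:p(n,270+u/4,100+v/4,z)
k('disc',156,207,.006);k('disc L',60,207,.006);k('disc R',253,207,.006)
k('rwt top',455,237,.064)
for q in((708,40),(767,44),(727,490),(675,492)):k('bar',*q,.108)
k('screw',738,97,.108);k('screw',706,442,.108)
p('w',76,199,.058);p('Lwt',234,158,.064)
p('left deck corners',156,123,.072);p('',165,206,.072)
k('rimtop L',20,45,.072);k('R',640,57,.072);k('rimbot',20,423,.072);k('',620,417,.072)
p('red',125,200,.058);p('pink',77,262,.058)
E
```

```text
disc [ 0.5257 -0.1261  0.006 ]
disc L [ 0.5246 -0.0953  0.006 ]
disc R [ 0.527 -0.157  0.006]
rwt top [ 0.5297 -0.2109  0.064 ]
bar [ 0.5904 -0.2621  0.108 ]
bar [ 0.5914 -0.2785  0.108 ]
bar [ 0.474  -0.2842  0.108 ]
bar [ 0.473  -0.2688  0.108 ]
screw [ 0.5772 -0.2717  0.108 ]
screw [ 0.4872 -0.2754  0.108 ]
w [0.4646 0.2167 0.058 ]
Lwt [ 0.5245 -0.0439  0.064 ]
left deck corners [0.5667 0.0508 0.072 ]
 [0.4663 0.0459 0.072 ]
rimtop L [ 0.5771 -0.091   0.072 ]
R [ 0.5845 -0.2574  0.072 ]
rimbot [ 0.4729 -0.0923  0.072 ]
 [ 0.4822 -0.2634  0.072 ]
red [0.4669 0.118  0.058 ]
pink [0.3565 0.2485 0.058 ]
```

```bash
python3 -c "
from h import *
to(.457,.225,.33,2.4)"
```

```text
delta mm [ -25.6 -369.9   89.4] spin 0.04
```

>>> {"op": "send_rows", "data": {"deltas": [[-2,-30,2,0],[-5,-75,10,0],[-8,-122,22,0],[-12,-169,36,0],[-15,-216,50,0],[-18,-263,64,0],[-21,-308,78,0],[-23,-340,84,0]]}}

```text
time_s: 2.45
ee_pos: [0.4601, 0.1979, 0.3346]
tool_rot: [180.0, 0.1, 2.6]
wrist_force: [-0.3, -0.4, 0.4]
finger_gap: 0.0614
grasp_force: 0.0
```

>>> {"op": "send_rows", "data": {"deltas": [[-2,-20,4,0],[-2,-30,5,0],[-2,-30,5,0],[-2,-30,5,0]]}}

```text
time_s: 2.85
ee_pos: [0.458, 0.2252, 0.3307]
tool_rot: [179.9, -0.0, 2.5]
wrist_force: [0.2, -0.6, -0.2]
finger_gap: 0.0615
grasp_force: 0.0
```

```bash
python3 -c "
from h import *
o,c=snap('wrist','w2');print(o['ee_pos'],o['tool_rot'])
i=c['img'][60:360,140:500,::-1];cv2.imwrite('pics/c4.png',cv2.resize(i,None,fx=2,fy=2,interpolation=cv2.INTER_CUBIC))"
```

```text
[0.45796863 0.22517867 0.33071772] [ 1.79942516e+02 -9.15736420e-03  2.47386006e+00]
```

View pics/c4.png

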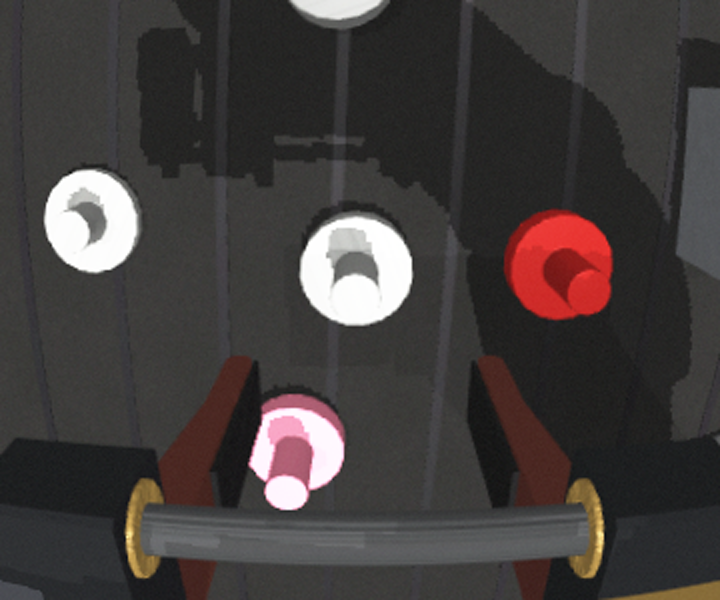

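The weight is between the fingers laterally. Its stem top is at full-image (317.5,206.5), and pink is about 9 cm behind it.

```bash
python3 -c "
from h import *
o,c=pickle.load(open('w2.pkl','rb'))
p=wplane(o,c,317.5,206.5,.058);print(p,wplane(o,c,318,195,.018),wplane(o,c,140+286/2,60+491/2,.058))
to(p[0],p[1],.208,2.4)"
```

```text
[0.45829828 0.22830912 0.058     ] [0.45723474 0.22825529 0.018     ] [0.35265809 0.2588638  0.058     ]
delta mm [  0.5  -3.3 122.8] spin 0.05
```

>>> {"op": "send_rows", "data": {"deltas": [[0,-3,15,0],[0,-3,40,0],[0,-3,70,0],[0,-3,98,0],[0,-3,115,0],[0,-3,122,0],[0,-3,123,0],[0,-3,123,0]]}}

```text
time_s: 3.7
ee_pos: [0.4577, 0.2296, 0.2084]
tool_rot: [-180.0, -0.1, 2.6]
wrist_force: [-0.1, 0.6, 1.1]
finger_gap: 0.0619
grasp_force: 0.0
```

>>> {"op": "send_rows", "data": {"deltas": [[0,0,0,0],[0,0,0,0],[0,0,0,0],[0,0,0,0],[0,0,0,0],[0,0,0,0]], "fingers": 1, "grip_force": 30}}

```text
time_s: 4.3
ee_pos: [0.4572, 0.2295, 0.2078]
tool_rot: [179.9, 0.0, 2.6]
wrist_force: [0.1, -2.9, 3.0]
finger_gap: 0.0212
grasp_force: 30.0
```

>>> {"op": "send_rows", "data": {"deltas": [[0,0,-6,0],[0,0,-20,0],[0,0,-45,0],[0,0,-75,0],[0,0,-100,0],[0,0,-115,0],[0,0,-120,0],[0,0,-120,0]]}}

```text
time_s: 5.1
ee_pos: [0.457, 0.2299, 0.3284]
tool_rot: [-180.0, -0.1, 2.6]
wrist_force: [-0.4, 0.7, -6.3]
finger_gap: 0.0215
grasp_force: 30.0
```

```bash
python3 -c "
from h import *
print(arm.get_obs()['finger_gap'],arm.get_obs()['wrist_force']);to(.526,-.126,.328,2.4)"
```

```text
0.02151499328500152 [-0.40737806  0.73733217 -6.32302135]
delta mm [ 52.7 358.7   0.4] spin 0.21
```

>>> {"op": "send_rows", "data": {"deltas": [[2,15,0,0.2],[6,45,0,0.2],[12,85,0,0.2],[19,130,0,0.2],[26,175,0,0.2],[33,222,0,0.2],[40,268,0,0.2],[45,305,0,0.2]]}}

```text
time_s: 5.9
ee_pos: [0.5152, -0.0769, 0.3264]
tool_rot: [179.9, 0.2, 2.2]
wrist_force: [0.1, 0.6, -5.7]
finger_gap: 0.0213
grasp_force: 30.0
```

>>> {"op": "send_rows", "data": {"deltas": [[4,28,0,0],[7,45,0,0],[8,52,0,0],[8,53,0,0],[8,53,0,0],[8,53,0,0]]}}

```text
time_s: 6.5
ee_pos: [0.526, -0.1239, 0.3274]
tool_rot: [-180.0, 0.0, 2.5]
wrist_force: [0.2, 0.4, -4.8]
finger_gap: 0.0214
grasp_force: 30.0
```

```bash
python3 -c "
from h import *
to(.526,-.126,.214,2.4)
o,c=snap('wrist','w3')
i=c['img'][60:360,140:500,::-1];cv2.imwrite('pics/c5.png',cv2.resize(i,None,fx=2,fy=2,interpolation=cv2.INTER_CUBIC))"
```

```text
delta mm [-1.000e-01  2.000e+00  1.134e+02] spin 0.13
```

View pics/c5.png

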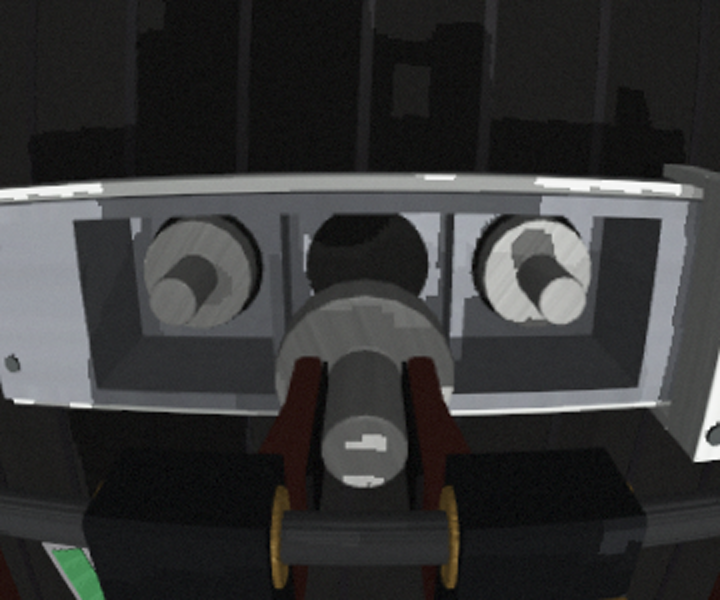

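The weight hangs upright between the fingers. Packed stem tops are at crop (177,301) and (562,300), and their midpoint should be the pocket centre.

```bash
python3 -c "
from h import *
o,c=pickle.load(open('w3.pkl','rb'))
a=wplane(o,c,140+177/2,60+301/2,.064);b=wplane(o,c,140+562/2,60+300/2,.064);print(a,b,(a+b)/2,np.linalg.norm(a-b))
r=wplane(o,c,140+367/2,60+180/2,.072);s=wplane(o,c,140+367/2,60+407/2,.072);print(r,s)"
```

```text
[ 0.52207743 -0.04423505  0.064     ] [ 0.52989674 -0.20925409  0.064     ] [ 0.52598709 -0.12674457  0.064     ] 0.1652041848769978
[ 0.5772603  -0.12308465  0.072     ] [ 0.48045469 -0.12757202  0.072     ]
```

>>> {"op": "send_rows", "data": {"deltas": [[0,2,10,0.1],[0,2,28,0.1],[0,2,50,0.1],[0,2,72,0.1],[0,2,90,0.1],[0,2,101,0.1],[0,2,106,0.1],[0,2,107,0.1]]}}

```text
time_s: 7.35
ee_pos: [0.5264, -0.1271, 0.2203]
tool_rot: [-180.0, 0.0, 2.3]
wrist_force: [0.6, 0.0, -5.7]
finger_gap: 0.0212
grasp_force: 30.0
```

>>> {"op": "send_rows", "data": {"deltas": [[0,0,1.5,0],[0,0,3,0],[0,0,4.5,0],[0,0,5.5,0],[0,0,6,0],[0,0,6,0]]}}

```text
time_s: 7.95
ee_pos: [0.5263, -0.1273, 0.2147]
tool_rot: [-180.0, -0.0, 2.3]
wrist_force: [-0.4, -0.4, -6.2]
finger_gap: 0.0214
grasp_force: 30.0
```

Not yet in contact, so I'll lower it gently.

>>> {"op": "send_rows", "data": {"deltas": [[0,0,0.5,0],[0,0,1,0],[0,0,1.5,0],[0,0,1.5,0]]}}

```text
time_s: 8.35
ee_pos: [0.5264, -0.1273, 0.2137]
tool_rot: [180.0, -0.0, 2.3]
wrist_force: [-2.5, 1.4, 4.7]
finger_gap: 0.0209
grasp_force: 30.0
```

Contact: the vertical force rose about 11 N. Releasing with a limited opening.

>>> {"op": "send_rows", "data": {"deltas": [[0,0,0,0],[0,0,0,0],[0,0,0,0],[0,0,0,0]], "fingers": 0.55}}

```text
time_s: 8.75
ee_pos: [0.5265, -0.1273, 0.2132]
tool_rot: [180.0, -0.0, 2.3]
wrist_force: [0.4, 0.5, -0.5]
finger_gap: 0.0389
grasp_force: 0.0
```

>>> {"op": "send_rows", "data": {"deltas": [[0,0,-8,0],[0,0,-25,0],[0,0,-50,0],[0,0,-80,0],[0,0,-105,0],[0,0,-118,0],[0,0,-120,0],[0,0,-120,0]]}}

```text
time_s: 9.55
ee_pos: [0.5261, -0.1273, 0.3329]
tool_rot: [180.0, 0.0, 2.3]
wrist_force: [-0.6, 0.2, 0.8]
finger_gap: 0.0394
grasp_force: 0.0
```

```bash
python3 -c "
from h import *
o,c=snap('wrist','w4')
i=c['img'][60:360,140:500,::-1];cv2.imwrite('pics/c6.png',cv2.resize(i,None,fx=2,fy=2,interpolation=cv2.INTER_CUBIC))
to(.532,-.2735,.333,2.4)"
```

```text
delta mm [  0.2 146.3  -0.8] spin -0.09
```

View pics/c6.png

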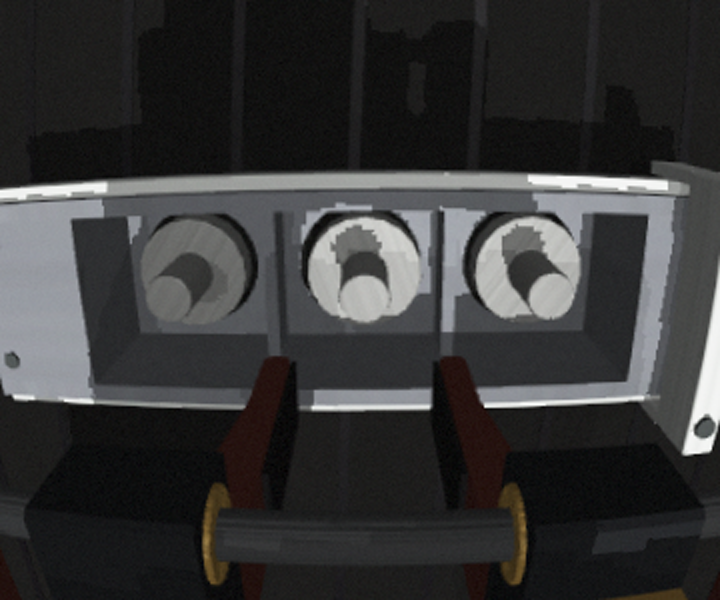

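The middle weight sits upright, level with its neighbours (stem tops at crop (168,298), (364,298) and (550,297)). Now to the bar.

>>> {"op": "send_rows", "data": {"deltas": [[0,20,0,0],[0,55,0,0],[0,95,0,0],[0,130,0,0],[0,144,0,0],[0,146,0,0],[0,146,0,0],[0,146,0,0]]}}

```text
time_s: 10.4
ee_pos: [0.5326, -0.2709, 0.3328]
tool_rot: [-179.9, 0.0, 2.5]
wrist_force: [-1.6, -0.3, 0.2]
finger_gap: 0.0395
grasp_force: 0.0
```

>>> {"op": "send_rows", "data": {"deltas": [[0,0,10,0],[0,0,28,0],[0,0,48,0],[0,0,62,0],[0,0,70,0],[0,0,71,0],[0,0,71,0]]}}

```text
time_s: 11.1
ee_pos: [0.5324, -0.2731, 0.2624]
tool_rot: [180.0, -0.0, 2.3]
wrist_force: [0.7, -0.8, 0.2]
finger_gap: 0.0395
grasp_force: 0.0
```

>>> {"op": "send_rows", "data": {"deltas": [[0,0,0,0],[0,0,0,0],[0,0,0,0],[0,0,0,0],[0,0,0,0]], "fingers": 1, "grip_force": 15}}

```text
time_s: 11.6
ee_pos: [0.5324, -0.2732, 0.2627]
tool_rot: [180.0, -0.0, 2.3]
wrist_force: [-0.3, 0.1, 4.2]
finger_gap: 0.016
grasp_force: 15.0
```

```bash
python3 -c "
from h import *
o=arm.get_obs();a=np.radians(92.35);L=.3065
n=np.array([.526,-.1265])+.1545*np.array([np.cos(a),np.sin(a)])
print(o['ee_pos'],o['tool_rot'],o['wrist_force'],n);to(n[0],n[1],o['ee_pos'][2],o['tool_rot'][2])"
```

```text
[ 0.53239663 -0.27320103  0.26265739] [ 1.79979985e+02 -3.80439178e-02  2.32774569e+00] [-0.3467935   0.07480294  4.20547263] [0.51966492 0.02787006]
delta mm [  -0.5 -301.3   -0. ] spin 0.0
```

Bar gripped (16 mm gap). Sliding.

>>> {"op": "send_rows", "data": {"deltas": [[0,-6,0,0],[0,-18,0,0],[0,-36,0,0],[0,-58,0,0],[0,-80,0,0],[0,-102,0,0],[0,-124,0,0],[0,-140,0,0]]}}

```text
time_s: 12.4
ee_pos: [0.5259, -0.1312, 0.2626]
tool_rot: [180.0, 0.1, 2.4]
wrist_force: [-3.4, -1.6, 7.5]
finger_gap: 0.0158
grasp_force: 15.0
```

>>> {"op": "send_rows", "data": {"deltas": [[0,-15,0,0],[0,-35,0,0],[0,-60,0,0],[0,-85,0,0],[0,-110,0,0],[0,-130,0,0],[0,-142,0,0],[0,-148,0,0]]}}

```text
time_s: 13.2
ee_pos: [0.5192, 0.0169, 0.2626]
tool_rot: [180.0, 0.1, 2.5]
wrist_force: [-5.3, -3.1, 11.1]
finger_gap: 0.016
grasp_force: 15.0
```

>>> {"op": "send_rows", "data": {"deltas": [[0,-3,0,0],[0,-6,0,0],[0,-9,0,0],[0,-11,0,0],[0,-13,0,0],[0,-13,0,0]]}}

```text
time_s: 13.8
ee_pos: [0.5186, 0.0288, 0.2626]
tool_rot: [180.0, 0.1, 2.4]
wrist_force: [-5.8, -0.2, 12.5]
finger_gap: 0.0159
grasp_force: 15.0
```

>>> {"op": "send_rows", "data": {"deltas": [[0,-1,0,0],[0,-2,0,0],[0,-3,0,0],[0,-4,0,0],[0,-4,0,0]]}}

```text
time_s: 14.3
ee_pos: [0.5187, 0.0295, 0.2625]
tool_rot: [179.8, 0.2, 2.2]
wrist_force: [-4.2, -9.8, 12.8]
finger_gap: 0.0158
grasp_force: 15.0
```

At the stop: 10 N reaction and no further motion. Easing off, releasing and retreating.

>>> {"op": "send_rows", "data": {"deltas": [[0,1.5,0,0],[0,1.5,0,0],[0,1.5,0,0],[0,1.5,0,0],[0,1.5,0,0]], "fingers": 0.5}}

```text
time_s: 14.8
ee_pos: [0.5199, 0.0305, 0.262]
tool_rot: [-180.0, 0.0, 2.3]
wrist_force: [-0.0, 0.6, 0.2]
finger_gap: 0.0438
grasp_force: 0.0
```

>>> {"op": "send_rows", "data": {"deltas": [[0,0,-8,0],[0,0,-25,0],[0,0,-50,0],[0,0,-80,0],[0,0,-105,0],[0,0,-118,0],[0,0,-120,0],[0,0,-120,0]]}}

```text
time_s: 15.6
ee_pos: [0.5198, 0.03, 0.3818]
tool_rot: [180.0, 0.0, 2.3]
wrist_force: [0.2, -0.1, -0.6]
finger_gap: 0.0438
grasp_force: 0.0
```

```bash
python3 -c "
from h import *
snap('wrist','w5');snap('scene','s5')
a=cv2.imread('pics/s5.png')[160:330,190:370];b=cv2.imread('pics/w5.png')
cv2.imwrite('pics/c7.png',np.hstack([cv2.resize(a,(424,400)),cv2.resize(b[60:360],(376,400))]))"
```

```text
(no output)
```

View pics/c7.png

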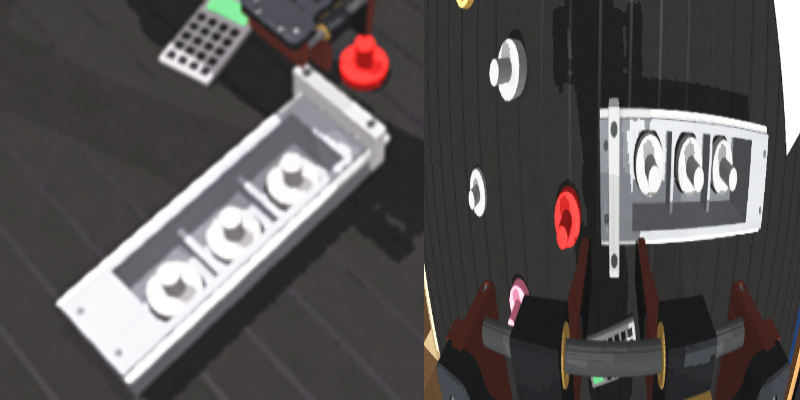

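The bar is on the +y deck, all three pockets hold upright weights, and the gripper is clear of everything.

```bash
python3 -c "
from bench import arm
print(arm.sign_off())"
```

```text
the job is handed in; nothing more can be done
None
```

The middle-sized weight was set upright on the floor of the empty pocket, the check bar was slid over all the pockets to its +y stop, and the job was handed in at about 16 s.

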